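# Close a casting mould on its dowels and hold it shut for clamping

## Robot

A 7-joint arm with a two-finger parallel gripper is mounted at the origin on the work surface. World frame = base frame: x ahead of the robot, y to its left, z up, the work surface at z = 0. Lengths are in m, angles in rad, forces in N, time in s.
With the tool pointing down it reaches from about 0.4 to 0.875 m from the base axis. Payload 19.3 kg.
Tool frame: the origin (TCP) lies midway between the tips of the shut fingers; the grasp point (between the pads) lies 19 mm behind it; z points along the fingers, y is the line along which they close (so a half turn about z gives the same grasp; the last joint's range is limited). The gripper opens to 85 mm and grips with 20 to 120 N. Pads are 22 mm wide; open, the fingers measure 114 mm over their backs; the gripper's body (76 mm by 85 mm) begins 54 mm behind the grasp point. The pads swing forward as they close: fully open they stand 13 mm farther back than shut.
Start: joints at [-1.41, 0.521, -0.036, 1.599, 0.021, 1.021, -0.113], TCP at [0.143, 0.608, 0.231] pointing down, gripper open.
Joint ranges: [-2.91, 2.91], [-0.3, 2.13], [-1.5, 1.42], [0.17, 2.43], [-1.26, 4.41], [0.16, 1.93], [-2.52, 2.52]. Speed limits (rad/s): [1.89, 1.89, 2.39, 2.39, 3.01, 3.01, 3.01].

## Interface

Orientations are given as a unit quaternion [x, y, z, w].
In Python, from cell import move_pose, move_linear, set_joints, grip, sleep, solve_ik, observe, snapshot, Unreachable, sign_off gives the robot as it stands. The module is installed in compiled form; this text tells all that it offers. Calls block until the motion is done:
- move_pose(position, orientation): joint-space move of the TCP to a pose.
- move_linear(position, frame=None, max_speed=0.15, contact_N=None): straight line of the TCP; frame=None keeps the orientation; max_speed is the mean speed in m/s. With contact_N (N) it stops when the force on the tool has changed by that much, and returns True; else False.
- set_joints(angles): joint-space move.
- grip(opening, grasp_force=None): finger opening in m; grasp_force is the grip in N (None keeps the last); returns when the fingers have stopped.
- sleep(seconds).
- solve_ik(position, orientation): joint angles nearest the present ones, or None.
- observe(): the state.
- snapshot(name): name is "side" or "top"; returns a dict with "frame" (420x560x3 uint8, red, green, blue), "range_z" (420x560 float32, m along the optical axis (not along the pixel's ray), 0 where there is no reading), "vertical_fov" (degrees; the focal length in pixels is half the picture's height over the tangent of half this angle, whatever the lens; pixels are square), "cx", "cy" (the principal point, pixels), "eye" and "orientation" of the camera in the world. Camera axes: x right, y up, looking along -z (the intrinsics and any distortion apply to the point x, -y, -z); pixel columns grow to the right and rows downward; lengths in m; the calibration is good to about 2 mm. A picture is of the moment at which its call begins.
A pose or a line that the arm cannot do raises Unreachable and nothing moves.
- sign_off(): hands the job in; it is judged then, once.
The state is a dict: "time_s": time; "q": joint angles; "joint_vel": joint speeds; "tau": joint torques, N m; "eef_pos": TCP position; "tool_rot": TCP orientation; "wrist_force": force on the tool from outside, world axes, zero at the start; "moment": the same for the moment, N m; "finger_gap": finger opening in m; "grip_force": force on a finger pad.
Only numpy, scipy, OpenCV 4.12 (cv2) and the standard library are available. Lean on these libraries where they do the work, as an engineer would, in place of code of your own. Each camera call takes 0.05 s, during which the arm holds its last target. There are 200 camera calls.

## Task

Set the lower half of the aluminium casting mould, dowels up, on the plate of the small lab jack, centred and square to the plate so that both ends overhang equally for the G-clamps. Then lower the upper half onto it the one way its holes fit the dowels until the faces meet, and keep it pressed down with roughly 15 N while the clamps are fitted: finish still pressing, do not let go. Be gentle with the parts and leave everything else on the bench where it is.

Things in the scene. Friction and masses are not known exactly. Their poses are not given: they have to be found in the camera images.
- mould_lower: Lower mould half: bare aluminium block 150 x 50 x 22 mm (its x, y, z) lying flat on the bench, about 0.42 kg, with an 84 x 14 x 4 mm bar cavity in the middle of its top face and two upright steel dowels on its long centre line. Origin: centre of the underside; x along its length towards the small dowel, z up. Grip it across its 50 mm width.
- dowel_big (a point): Foot of the big dowel (10 mm diameter) on the lower half's top face, at x = -58, y = 0, z = 22 mm of mould_lower. Both dowels stand 14 mm proud of the face: 8 mm straight, then a 6 mm tapered nose.
- dowel_small (a point): Foot of the small dowel (7 mm diameter), at x = +58, y = 0, z = 22 mm of mould_lower.
- mould_upper: Upper mould half: bare aluminium block 150 x 50 x 25 mm (its x, y, z) lying flat on the bench the right way up, about 0.46 kg; round through holes on its long centre line: dowel holes at x = -58 (big) and +58 mm (small), pouring hole (14.6 mm) at -24, vent (5.6 mm) at +24. Origin: centre of the underside, the face that meets the lower half; z up. Grip it across its 50 mm width.
- hole_big (a point): Centre of the big (11.6 mm) dowel hole at the upper half's underside, x = -58 mm of mould_upper. Closed, it coincides with dowel_big; the mould cannot close the other way round.
- hole_small (a point): Centre of the small (8.6 mm) dowel hole at the upper half's underside, x = +58 mm of mould_upper. When the mould is closed it coincides with dowel_small.
- jack: Small green laboratory scissor jack standing firmly fixed on the bench: level square plate 100 x 100 mm, its top 80 mm above the bench; spindle with a black knob sticking out 28 mm on its -x side at mid height. It does not move. Origin: centre of its foot; x and y along the plate's edges, z up.
- jack_top (a point): Centre of the top face of the small jack's plate, axes as the jack's.
- clamp_a: Small steel G-clamp lying on its side, 118 x 60 x 14 mm. Bystander. Origin: underside, middle of its frame.
- clamp_b: The second, equal G-clamp, bystander.
- spatula: Thin steel lab spatula lying flat, 180 mm long. Bystander.
- wax_jar: Low glass jar with white lid, 62 mm diameter, 55 mm high. Bystander. Origin: centre of its foot.
- beaker: Glass beaker, 68 mm diameter, 90 mm high. Bystander. Origin: centre of its foot.
Not all that is in view belongs to the job. What is shaped like the mould_lower but pink or yellow is not meant.

How it is judged:
On the way, in this order (a step that is already met when the one before it is completed fails the run):
1. the lower half lies on the jack's plate, dowels up, centred and square, let go and at rest (horizontal distance between mould_lower and jack_top below 0.015 m and z of mould_lower in the frame of jack_top between -0.003 and 0.003 m and angle between mould_lower's own z axis and vertical below 0.05 rad and (angle between the x axis of mould_lower and the x axis of jack, either way round below 0.15 rad or angle between the x axis of mould_lower and the y axis of jack, either way round below 0.15 rad) and contact force between the fingers and mould_lower below 0.3 N and linear speed of mould_lower below 0.02 m/s), for 0.2 s.
2. the upper half is down on the lower half with both dowels in their own holes (distance between hole_big and dowel_big below 0.003 m and distance between hole_small and dowel_small below 0.003 m), for 0.1 s.
At the end, for the whole second after the job is handed in: Each dowel hole within 3 mm of its own dowel's foot; lower half flat on the jack's plate, centre within 15 mm of the plate's, square within 0.15 rad; still pressed through the last second: 10 to 40 N between the halves (upper weighs about 4.5 N) and over 15 N on the jack (mould weighs about 8.6 N) (all of step 2 and horizontal distance between mould_lower and jack_top below 0.015 m and z of mould_lower in the frame of jack_top between -0.003 and 0.003 m and angle between mould_lower's own z axis and vertical below 0.05 rad and (angle between the x axis of mould_lower and the x axis of jack, either way round below 0.15 rad or angle between the x axis of mould_lower and the y axis of jack, either way round below 0.15 rad) and contact force between mould_upper and mould_lower between 10 and 40 N and contact force between mould_lower and jack above 15 N); the arm keeps its last pose, push and grip.
It fails at once if a mould half is slammed or crushed (over 90 N between the halves or on the jack) (contact force between mould_upper and mould_lower above 90 N or contact force between mould_lower and jack above 90 N).
It fails at once if something else on the bench is moved by more than 25 mm (distance of any of clamp_a, clamp_b, spatula, wax_jar, beaker from where it was at the start of the episode above 0.025 m).
It also fails if it takes over 69 s, if anything falls off the work surface, if the arm or the gripper's body presses on something with over 40 N, if the wrist force passes 120 N, or if a joint passes its speed limit or range.

## Working session

There is one attempt and no reset: what is moved stays moved. The work goes in short steps, each a Python script; the robot and the scene stay as the last script left them, time stands still between calls to the robot, and variables do not carry over. Pictures are saved under pics/ and viewed, at most 10 in all, crops included, and the job is handed in when it is done.

```bash
mkdir -p pics; python3 - <<'E'
from cell import *
import cv2,numpy as np,pickle
d={}
for n in("top","side"):
    s=snapshot(n); d[n]=s
    cv2.imwrite(f"pics/{n}0.png",s["frame"][...,::-1])
    print(n,{k:v for k,v in s.items() if k not in("frame","range_z")})
pickle.dump(d,open("s0.pkl","wb"))
o=observe();print(o)
E
```

```text
top {'vertical_fov': 48.60911366641635, 'cx': 272.8351038198806, 'cy': 208.23090114071965, 'eye': array([0.37077392, 0.04099355, 1.1415787 ]), 'orientation': array([-0.05695482,  0.03443471,  0.70737921, -0.70369386])}
side {'vertical_fov': 50.72775244902596, 'cx': 281.73606443792045, 'cy': 213.96264805701608, 'eye': array([ 0.38595534, -0.97647998,  0.82555488]), 'orientation': array([ 0.45362492, -0.0333914 , -0.06991827,  0.88781805])}
{'time_s': 0.1, 'q': array([-1.41018302,  0.52195019, -0.03634876,  1.59994222,  0.02122018,
        1.02106386, -0.11281321]), 'joint_vel': array([ 0.00040902, -0.00423526,  0.00061173, -0.00179134, -0.00107923,
        0.00045195, -0.00070525]), 'tau': array([ 2.61454850e-03, -9.28491426e+01,  1.98326826e+00, -3.70530617e+01,
        1.80426717e-02,  5.46188603e-03, -6.17603905e-05]), 'eef_pos': array([0.14293997, 0.60813997, 0.23078881]), 'tool_rot': array([ 1.15148296e-01,  9.93348192e-01, -4.88588829e-04, -1.97593413e-05]), 'wrist_force': array([0.18074867, 0.79902237, 0.47783271]), 'moment': array([-0.04684403,  0.01866623, -0.02023536]), 'grip_force': 0.0, 'finger_gap': 0.08565081585706423}
```

View pics/top0.png

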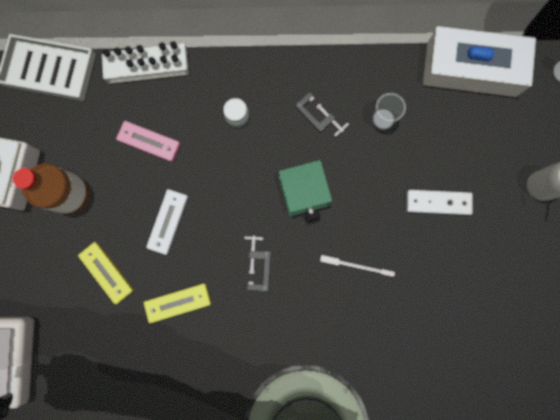

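View pics/side0.png

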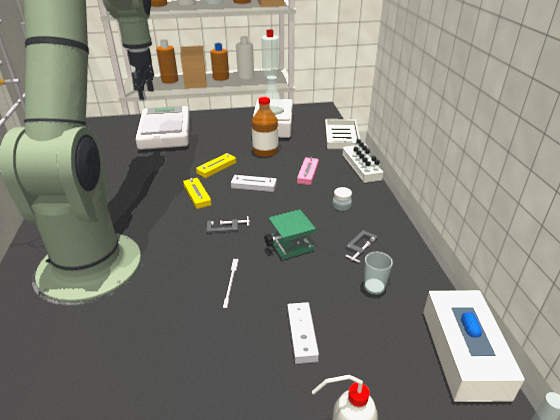

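The top view shows the lower half at about (167,222), the upper half at (440,203) with its larger holes towards the right, and the jack plate at (305,188) with its knob at (312,215). I'll measure these now.

```bash
cat > h.py <<'E'
import numpy as np,cv2
from scipy.spatial.transform import Rotation as R
def cloud(s):
    Z=s["range_z"].astype(float);h,w=Z.shape
    f=h/2/np.tan(np.radians(s["vertical_fov"]/2))
    v,u=np.mgrid[:h,:w]
    P=np.stack([(u-s["cx"])/f*Z,-(v-s["cy"])/f*Z,-Z],-1)
    return P@R.from_quat(s["orientation"]).as_matrix().T+s["eye"]
def project(s,p):
    f=s["frame"].shape[0]/2/np.tan(np.radians(s["vertical_fov"]/2))
    c=R.from_quat(s["orientation"]).as_matrix().T@(np.asarray(p)-s["eye"])
    return np.array([s["cx"]+f*c[0]/-c[2],s["cy"]-f*c[1]/-c[2]])
def unproj(s,uv,z):
    "points at pixels uv on the plane height z"
    uv=np.asarray(uv,float).reshape(-1,2);f=s["frame"].shape[0]/2/np.tan(np.radians(s["vertical_fov"]/2))
    d=np.c_[(uv[:,0]-s["cx"])/f,-(uv[:,1]-s["cy"])/f,-np.ones(len(uv))]@R.from_quat(s["orientation"]).as_matrix().T
    return s["eye"]+d*((z-s["eye"][2])/d[:,2])[:,None]
def ortho(s,c,yaw,z,half=(.09,.045),res=.0005):
    "rectified picture of plane z, centred at c, x along yaw"
    xs=np.arange(-half[0],half[0],res);ys=np.arange(half[1],-half[1],-res)
    X,Y=np.meshgrid(xs,ys);cs,sn=np.cos(yaw),np.sin(yaw)
    W=np.stack([c[0]+cs*X-sn*Y,c[1]+sn*X+cs*Y,0*X+z],-1)
    f=s["frame"].shape[0]/2/np.tan(np.radians(s["vertical_fov"]/2))
    C=(W-s["eye"])@R.from_quat(s["orientation"]).as_matrix()
    return cv2.remap(s["frame"],(s["cx"]+f*C[...,0]/-C[...,2]).astype(np.float32),(s["cy"]-f*C[...,1]/-C[...,2]).astype(np.float32),cv2.INTER_CUBIC)
def rect(s,box,z,kind):
    "fit rectangle to the coloured top face within the pixel box at height z"
    im=s["frame"].astype(int);m=np.zeros(im.shape[:2],np.uint8);x0,y0,x1,y1=box
    sub=im[y0:y1,x0:x1]
    k=(sub.min(-1)>110) if kind=="white" else (sub[...,1]-sub[...,0]>25)
    m[y0:y1,x0:x1]=k
    cs=max(cv2.findContours(m,cv2.RETR_EXTERNAL,cv2.CHAIN_APPROX_NONE)[0],key=cv2.contourArea)
    p=unproj(s,cs.reshape(-1,2),z)[:,:2]
    (c,wh,a)=cv2.minAreaRect((p*1000).astype(np.float32))
    a=np.radians(a)
    if wh[0]<wh[1]: a+=np.pi/2;wh=wh[::-1]
    return np.array(c)/1000,np.array(wh),a
E
python3 - <<'E'
from h import *;import pickle
d=pickle.load(open("s0.pkl","rb"));s=d["top"];P=cloud(s)
print("table z",np.median(P[300:330,300:360,2]),"jack",np.median(P[180:195,295:315,2]),"low",np.percentile(P[210:235,160:175,2],[5,50,95]),"up",np.median(P[198:208,415:465,2]))
T=[]
for n,b,z,k in(("low",(140,180,195,262),.022,"white"),("up",(400,182,480,222),.025,"white"),("jack",(270,155,340,222),.08,"g")):
    c,wh,a=rect(s,b,z,k);print(n,c,wh,np.degrees(a))
    T.append(cv2.resize(ortho(s,c,a,z),(720,360),interpolation=cv2.INTER_NEAREST)[90:270] if n!="jack" else cv2.resize(ortho(s,c,a,z),(480,240)))
T[2]=cv2.copyMakeBorder(T[2],0,0,0,240,cv2.BORDER_CONSTANT)
cv2.imwrite("pics/orth.png",np.vstack(T)[...,::-1])
# side-camera depth cross-check
q=d["side"];Q=cloud(q)
for n,c in(("jack",(292,222)),("up",(302,315)),("low",(254,183))): print(n,Q[c[1],c[0]])
E
```

```text
table z -8.22678308298741e-06 jack 0.07995693649889046 low [0.0159543  0.0209561  0.02508277] up 0.02426791239655257
low [0.48646982 0.33605438] [155.1618042   56.63999176] 161.4370574951172
up [ 0.52905688 -0.32332761] [154.56144714  56.05936813] 86.56827545166016
jack [5.57768555e-01 3.01124573e-04] [108.67469025 103.37761688] 14.712873458862303
jack [0.56473515 0.00084818 0.07893133]
up [ 0.53726922 -0.29304277  0.02909272]
low [0.48824867 0.31451229 0.0224652 ]
```

View pics/orth.png

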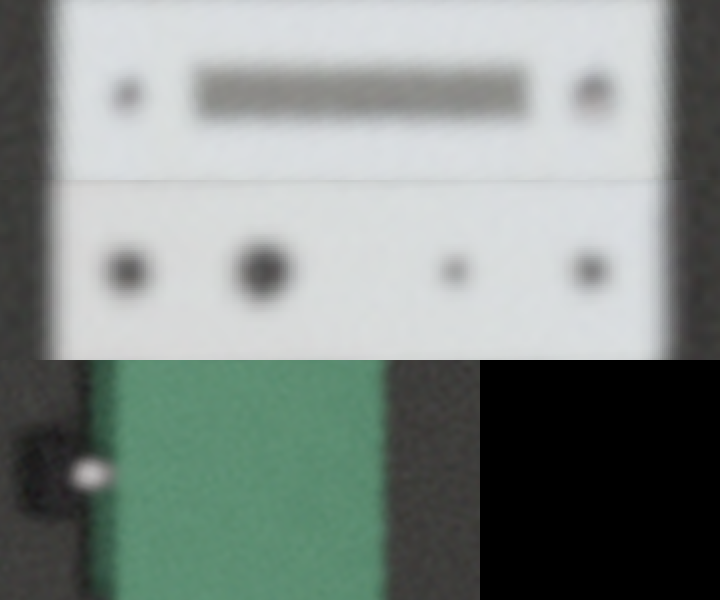

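The rectified crops settle the orientation. In the first strip (lower half) the small dowel is at left (127,93) and the big one at right (593,93). In the second (upper half) the big hole and pouring hole are at left (127,270) and (263,270). The knob is on the jack's -x side. Next I refine the centres from edge profiles, because the block sides facing the camera bias the outlines.

```bash
cat >> h.py <<'E'
def cross(p,x,inside):
    "outermost half-level crossings of a profile p(x), level of the inside known"
    bg=min(p[:8].mean(),p[-8:].mean());t=(bg+inside)/2;i=np.flatnonzero(p>t);a,b=i[0],i[-1]
    lo=x[a-1]+(t-p[a-1])/(p[a]-p[a-1])*(x[a]-x[a-1]) if a else np.nan
    hi=x[b]+(p[b]-t)/(p[b]-p[b+1])*(x[b+1]-x[b]) if b<len(p)-1 else np.nan
    return np.array([lo,hi])*1000
def edges(s,c,yaw,z,L,W,ch=None):
    o=ortho(s,c,yaw,z,(.1,.075)).astype(float);g=o.mean(-1) if ch is None else o[...,ch]
    xs=np.arange(-.1,.1,.0005);ys=np.arange(.075,-.075,-.0005)
    cy,cx=len(ys)//2,len(xs)//2;l,w=int(L/.0005*.4),int(W/.0005*.35)
    ins=np.median(g[cy-w:cy+w,cx-l:cx+l])
    ex=cross(g[cy-w:cy+w].mean(0),xs,ins)
    ey=cross(g[:,cx-l:cx+l].mean(1)[::-1],ys[::-1],ins)
    return ex,ey
E
python3 - <<'E'
from h import *;import pickle
d=pickle.load(open("s0.pkl","rb"))
for n in("top","side"):
  s=d[n]
  for k,c,a,z,L,W,ch in(("low",(.4865,.3361),161.44-180,.022,.15,.05,None),("up",(.5291,-.3233),86.57,.025,.15,.05,None),("jack",(.562,.0013),14.71,.08,.1,.1,1)):
    a=np.radians(a);ex,ey=edges(s,c,a,z,L,W,ch)
    v=np.array([[np.cos(a),np.sin(a)],[-np.sin(a),np.cos(a)]])@(s["eye"][:2]-c)
    print(n,k,"x",ex.round(1),"y",ey.round(1),"cam dir local",np.sign(v))
s=d["top"]
def blob(c,a,z,off,r,dark=True):
    a=np.radians(a);cc=np.array(c)+off*np.array([np.cos(a),np.sin(a)])
    g=255-ortho(s,cc,a,z,(r,r),.00025).astype(float).mean(-1);g=np.clip(g-g.min()-.35*np.ptp(g),0,None)
    x=np.arange(-r,r,.00025);return np.array([(g.sum(0)*x).sum(),-(g.sum(1)*x).sum()])/g.sum()*1000+[off*1000,0]
for o in(-.058,-.024,.024,.058):print("hole",blob((.5291,-.3233),86.57,.025,o,.011).round(1))
for o in(-.058,.058):print("dowel foot/nose",blob((.4865,.3361),-18.56,.022,o,.010).round(1))
E
```

```text
top low x [-76.7  76.7] y [-26.9  27.2] cam dir local [-1. -1.]
top up x [-77.2  76.5] y [-26.8  26.8] cam dir local [1. 1.]
top jack x [-52.7  49.3] y [-51.   50.7] cam dir local [-1.  1.]
side low x [-74.3  78.7] y [-53.9  26.6] cam dir local [ 1. -1.]
side up x [-92.7  74.2] y [-27.5  24.5] cam dir local [-1.  1.]
side jack x [-50.7  49.1] y [-54.6  47.2] cam dir local [-1. -1.]
hole [-58.3  -0.2]
hole [-24.2  -0.2]
hole [23.5 -0.1]
hole [57.5  0.1]
dowel foot/nose [-58.3   0.3]
dowel foot/nose [58.2  1. ]
```

```bash
cat >> h.py <<'E'
def quat(yaw_deg): return (R.from_euler("z",yaw_deg,degrees=True)*R.from_euler("x",180,degrees=True)).as_quat()
LOW=np.array([.4865,.3361]);UP=np.array([.5291,-.3236]);JACK=np.array([.5615,.0012]);JY=14.7
def st(*k):
    from cell import observe
    o=observe();print(*[f"{x}={np.round(o[x],4)}" for x in("time_s","eef_pos","wrist_force","finger_gap","grip_force")+k])
E
cat > p1.py <<'E'
from cell import *;from h import *
for y in(0,180):
  print(y,[np.round(q,2) if (q:=solve_ik([*p,.25],quat(a+y))) is not None else None for p,a in((LOW,-18.56),(JACK,JY),(UP,86.57))])
E
python3 p1.py
python3 - <<'E'
from cell import *;from h import *
q=quat(161.44)
move_pose([*LOW,.16],q);st()
print(move_linear([*LOW,.045],max_speed=.12))
print(move_linear([*LOW,.003],max_speed=.05,contact_N=8));st()
grip(.045,50);st("moment")
print(move_linear([*LOW,.03],max_speed=.05));st("moment")
s=snapshot("top");cv2.imwrite("pics/g1.png",np.vstack([s["frame"][140:300,80:300],snapshot("side")["frame"][80:240,160:380]])[...,::-1])
E
```

```text
0 [array([-1.41,  0.79,  1.23,  1.71, -0.79,  1.23, -1.88]), array([-0.66,  0.52,  0.8 ,  1.78, -0.43,  1.03, -1.01]), array([ 0.04,  0.57,  0.63,  1.62, -0.37,  1.08,  0.72])]
180 [array([-0.76,  0.45,  0.08,  1.68, -0.04,  1.02,  0.58]), array([-0.38,  0.42,  0.37,  1.76, -0.18,  0.99,  1.89]), array([-0.22,  0.84,  1.23,  1.63, -0.82,  1.28, -2.04])]
time_s=1.7333 eef_pos=[0.4858 0.3374 0.1601] wrist_force=[-1.0463  1.1325 -0.5152] finger_gap=0.0853 grip_force=0.0
False
False
time_s=3.8333 eef_pos=[0.4867 0.3362 0.0033] wrist_force=[ 0.3394 -0.5586  0.13  ] finger_gap=0.0851 grip_force=0.0
time_s=4.2667 eef_pos=[0.4866 0.3361 0.0034] wrist_force=[-2.2693 -2.2906  7.0291] finger_gap=0.049 grip_force=52.1974 moment=[-0.2909  0.3835 -0.0183]
False
time_s=4.9583 eef_pos=[0.4864 0.3361 0.03  ] wrist_force=[-0.689  -0.8164 -4.3347] finger_gap=0.049 grip_force=52.3368 moment=[-0.0101 -0.0054 -0.0059]
```

View pics/g1.png

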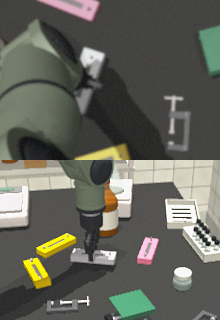

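The lower half is held and level (4.3 N on the wrist, hardly any moment). Next I place it on the jack.

```bash
python3 - <<'E'
from cell import *;from h import *
q=quat(JY+180)
move_linear([*LOW,.2],max_speed=.2)
move_pose([*JACK,.2],q)
move_linear([*JACK,.1],max_speed=.1);sleep(.2);st()
print(move_linear([*JACK,.081],max_speed=.015,contact_N=4));sleep(.2);st("moment")
grip(.064);sleep(.1);st()
move_linear([*JACK,.19],max_speed=.1)
s=snapshot("side");cv2.imwrite("pics/l1.png",cv2.resize(s["frame"][150:290,200:380],None,fx=3,fy=3)[...,::-1])
# upper
move_pose([*UP,.17],quat(86.57));st()
s=snapshot("top");import pickle;pickle.dump(s,open("s1.pkl","wb"))
a=np.radians(JY)
print(edges(s,JACK,a,.102,.15,.05))
cv2.imwrite("pics/l1t.png",ortho(s,JACK,a,.102,(.1,.06),.0004)[...,::-1])
E
```

```text
time_s=8.7 eef_pos=[0.5617 0.0012 0.1005] wrist_force=[ 0.0305  0.3963 -4.3646] finger_gap=0.0485 grip_force=52.4661
True
time_s=9.9083 eef_pos=[0.5614 0.0012 0.0834] wrist_force=[-1.15    1.0293  7.7967] finger_gap=0.0489 grip_force=53.8835 moment=[-0.0437  0.2701 -0.0368]
time_s=10.3083 eef_pos=[0.5608 0.0012 0.0827] wrist_force=[-0.1933  0.6852 -0.5903] finger_gap=0.0638 grip_force=0.0
time_s=12.825 eef_pos=[ 0.5296 -0.3223  0.1697] wrist_force=[-0.5683  1.3567  0.0912] finger_gap=0.0642 grip_force=0.0
(array([-75.7241565 ,  77.58352579]), array([-25.78112144,  29.12187636]))
```

View pics/l1.png

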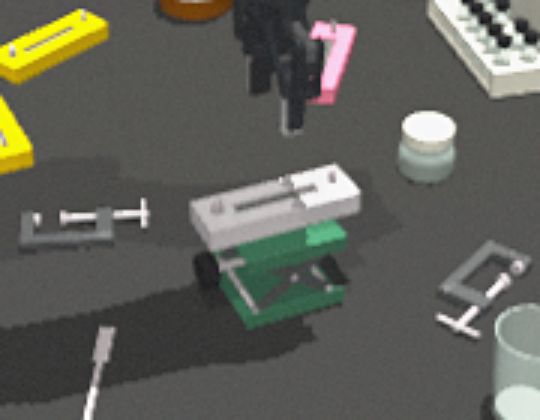

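View pics/l1t.png

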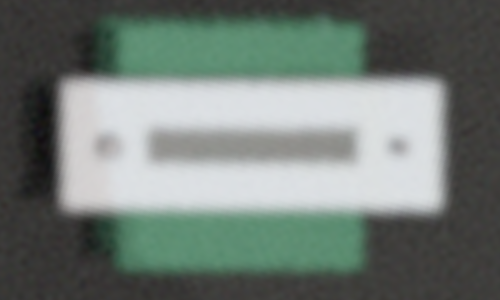

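The lower half sits centred and square on the plate, with the small dowel pointing to jack +x (right, (398,146)). Now I pick up the upper half and hold it over the jack to compare the two in the same view.

```bash
python3 - <<'E'
from cell import *;from h import *;import pickle
grip(.08)
move_linear([*UP,.05],max_speed=.12)
print(move_linear([*UP,.006],max_speed=.05,contact_N=8));st()
grip(.045,60);st("moment")
move_linear([*UP,.03],max_speed=.05);st("moment")
move_linear([*UP,.22],max_speed=.2)
move_pose([*JACK,.22],quat(JY))
move_linear([*JACK,.135],max_speed=.1);sleep(.3);st("tool_rot")
d={n:snapshot(n) for n in("top","side")};pickle.dump(d,open("s2.pkl","wb"))
a=np.radians(JY);z=.135-.006
cv2.imwrite("pics/u1.png",np.vstack([ortho(d["top"],JACK,a,z+.025,(.1,.06),.0004),ortho(d["side"],JACK,a,z+.025,(.1,.06),.0004)])[...,::-1])
print(edges(d["top"],JACK,a,z+.025,.15,.05))
E
```

```text
False
time_s=15.3667 eef_pos=[ 0.5292 -0.3237  0.0063] wrist_force=[ 0.5941 -0.07    0.4099] finger_gap=0.0802 grip_force=0.0
time_s=15.775 eef_pos=[ 0.5294 -0.3237  0.0066] wrist_force=[-1.1896  2.2461  8.3998] finger_gap=0.0486 grip_force=62.8389 moment=[0.286  0.3831 0.0034]
time_s=16.4083 eef_pos=[ 0.5291 -0.3235  0.03  ] wrist_force=[ 0.2952 -0.4432 -3.7957] finger_gap=0.0486 grip_force=62.6626 moment=[ 0.0099  0.0302 -0.0224]
time_s=20.2917 eef_pos=[0.5616 0.0013 0.1353] wrist_force=[ 0.1316  1.0628 -5.07  ] finger_gap=0.0488 grip_force=62.6859 tool_rot=[ 9.918e-01  1.280e-01  2.000e-04 -1.000e-04]
(array([-80.39971117,          nan]), array([-22.18470982,          nan]))
```

View pics/u1.png

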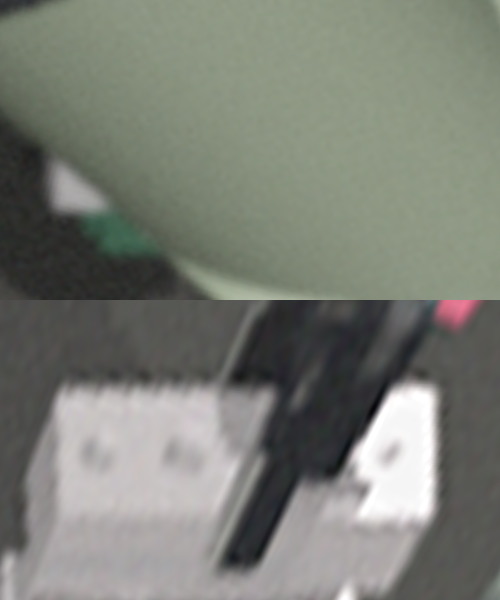

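In the side view (lower panel) the upper half is held level, big hole at (95,452) and small hole at (391,452). I'll rectify the front vertical plane, where the ends of both halves can be compared directly.

```bash
cat >> h.py <<'E'
def front(s,c,yaw,yl=-.025,xr=(-.1,.1),zr=(.07,.17),res=.0004):
    xs=np.arange(*xr,res);zs=np.arange(zr[1],zr[0],-res);X,Z=np.meshgrid(xs,zs);cs,sn=np.cos(yaw),np.sin(yaw)
    W=np.stack([c[0]+cs*X-sn*yl,c[1]+sn*X+cs*yl,Z],-1)
    f=s["frame"].shape[0]/2/np.tan(np.radians(s["vertical_fov"]/2));C=(W-s["eye"])@R.from_quat(s["orientation"]).as_matrix()
    return cv2.remap(s["frame"],(s["cx"]+f*C[...,0]/-C[...,2]).astype(np.float32),(s["cy"]-f*C[...,1]/-C[...,2]).astype(np.float32),cv2.INTER_CUBIC),xs,zs
E
python3 - <<'E'
from h import *;import pickle
d=pickle.load(open("s2.pkl","rb"));o,xs,zs=front(d["side"],JACK,np.radians(JY))
cv2.imwrite("pics/fr.png",cv2.resize(o,None,fx=1.5,fy=1.5)[...,::-1])
g=o.astype(float).mean(-1)
for n,z0,z1 in(("up",.133,.149),("low",.084,.098)):
    p=g[(zs>z0)&(zs<z1)].mean(0);dp=np.gradient(cv2.GaussianBlur(p[None],(0,0),2)[0])
    r=xs>.06;l=xs<-.06
    print(n,"right edge mm",1e3*xs[r][dp[r].argmin()],"left",1e3*xs[l][dp[l].argmax()],1e3*xs[l][dp[l].argmin()])
E
```

```text
up right edge mm 73.19999999999897 left -92.40000000000005 -96.80000000000003
low right edge mm 76.79999999999893 left -76.40000000000015 -86.40000000000009
```

View pics/fr.png

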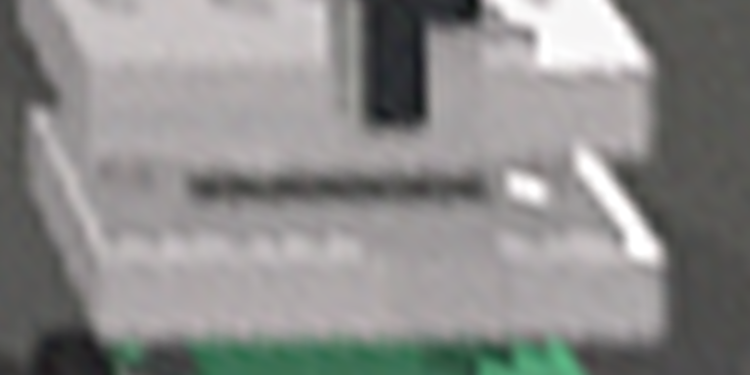

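The front view shows the upper half's right edge at x≈652 against 663 for the lower, and its left edge at 90 against 100. So the upper half is about 3 mm short along jack +x. I'll shift it, go closer and measure again.

```bash
cat >> h.py <<'E'
def xedges(s,zb):
    "end edges (mm, jack x) of upper (underside zb) and lower front faces in the side view"
    o,xs,zs=front(s,JACK,np.radians(JY));g=o.astype(float).mean(-1);out={}
    for n,z0,z1 in(("up",zb+.005,zb+.02),("low",.085,.098)):
        p=cv2.GaussianBlur(g[(zs>z0)&(zs<z1)].mean(0)[None],(0,0),2)[0];dp=np.gradient(p);e=[]
        for r in((xs>-.085)&(xs<-.065),(xs>.065)&(xs<.085)):
            w=np.abs(dp[r]);w=np.clip(w-.4*w.max(),0,None);e.append(1e3*(w*xs[r]).sum()/w.sum())
        out[n]=np.round(e,2)
    return out
E
python3 - <<'E'
from cell import *;from h import *;import pickle
d=pickle.load(open("s2.pkl","rb"));print(xedges(d["side"],.129))
a=np.radians(JY);p=JACK+.003*np.array([np.cos(a),np.sin(a)])
move_linear([*p,.126],max_speed=.02);sleep(.3);st()
s=snapshot("side");pickle.dump(s,open("s3.pkl","wb"));print(xedges(s,.120))
cv2.imwrite("pics/fr2.png",cv2.resize(front(s,JACK,a)[0],None,fx=1.5,fy=1.5)[...,::-1])
E
```

```text
{'up': array([-80.38,  73.3 ]), 'low': array([-77.27,  76.86])}
time_s=21.3167 eef_pos=[0.5644 0.002  0.1261] wrist_force=[ 0.738  -0.0332 -4.5508] finger_gap=0.0486 grip_force=62.6859
{'up': array([-77.75,  75.86]), 'low': array([-77.51,  76.82])}
```

View pics/fr2.png

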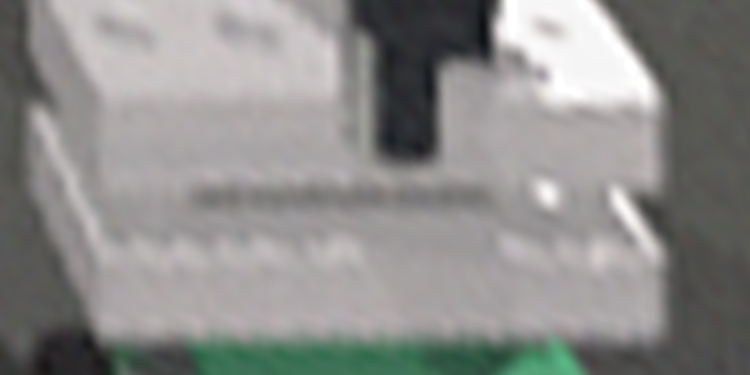

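About 0.6 mm is left (upper edges -77.75/75.86, lower -77.5/76.8), so I set the shift to 3.6 mm and descend under force guard.

```bash
python3 - <<'E'
from cell import *;from h import *
a=np.radians(JY);p=JACK+.0036*np.array([np.cos(a),np.sin(a)])
move_linear([*p,.123],max_speed=.02)
hit=move_linear([*p,.1095],max_speed=.01,contact_N=6);print(hit);st("moment")
if not hit:
    print(move_linear([*p,.1065],max_speed=.006,contact_N=8));st("moment")
E
```

```text
False
time_s=23.1667 eef_pos=[0.565  0.0021 0.1095] wrist_force=[-0.7595 -0.0326 -3.7317] finger_gap=0.0482 grip_force=62.6857 moment=[-0.0368  0.0138 -0.0122]
True
time_s=23.475 eef_pos=[0.5651 0.0021 0.1086] wrist_force=[-0.9267  0.3764  8.1984] finger_gap=0.0484 grip_force=64.0866 moment=[ 0.0814  0.1995 -0.0282]
```

It slid on freely and the faces met at TCP z = 0.1086. Now I build the push up to about 15 N in small steps.

```bash
python3 - <<'E'
from cell import *;from h import *
sleep(.3);o=observe();st()
z=o["eef_pos"][2];xy=o["eef_pos"][:2]
def F(): 
    v=[]
    for _ in range(5): sleep(.04);v.append(observe()["wrist_force"][2])
    return np.mean(v)
f=F();t=0
while f<14 and t<12:
    z-=.0001;t+=1;move_linear([*xy,z],max_speed=.005);f=F();print(round(z,5),round(f,1))
sleep(.6);print(F());st("moment")
s=snapshot("side");print(xedges(s,.102+.0))
cv2.imwrite("pics/end.png",cv2.resize(s["frame"][150:290,200:380],None,fx=3,fy=3)[...,::-1])
E
```

```text
time_s=23.775 eef_pos=[0.565  0.0021 0.1086] wrist_force=[-1.5167  0.8076  7.8863] finger_gap=0.0489 grip_force=64.1447
0.10852 3.1
0.10842 6.6
0.10832 9.2
0.10822 10.9
0.10812 13.1
0.10802 14.7
15.101584760896335
time_s=27.6 eef_pos=[0.5652 0.0021 0.1086] wrist_force=[-4.4248  1.0614 14.796 ] finger_gap=0.0485 grip_force=65.0908 moment=[0.2294 0.8486 0.0165]
{'up': array([-75.9 ,  76.66]), 'low': array([-77.27,  76.78])}
```

View pics/end.png

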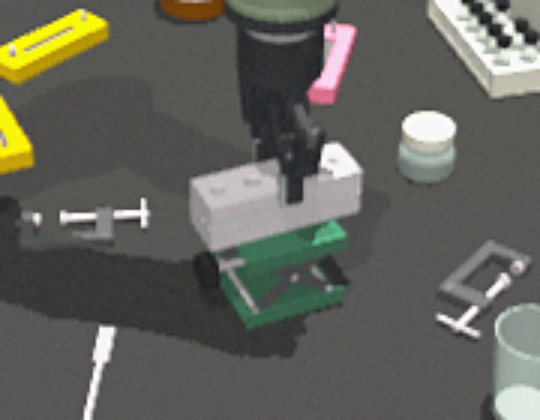

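The mould is closed: no gap shows between the halves on the jack (block around (275,200)). The push is steady at 15 N, so I hand in.

```bash
python3 -c "
from cell import *;print(sign_off(),observe()['wrist_force'])"
```

```text
the job is handed in; nothing more can be done
the job is handed in; nothing more can be done
```

The lower half is on the jack, dowels up, centred and square; the upper half is closed onto it, and I handed the job in with the arm still pressing at about 15 N (27.6 s on the clock); sign-off returned no verdict.

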